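# Fetch the pill organiser from behind the stacked soap boxes and restack them

### The job

The weekly pill organiser is shut in behind the stack of three boxed soaps on the marble tray: first move all three boxes onto the grey silicone mat, each standing on the mat itself, then take the organiser out and lay it lids up, lengthwise, in the middle of the ceramic dish. Then put the boxes back on the tray as they stood, the green and the blue each in its own old place, end to end, and the orange on top like a brick in the next course, lapping half over each. Do not shift the nail clipper lying on the mat, the cream jar or the roll-on beside the work.

Things in the scene. Friction and masses are not known exactly. Their poses are not given: they have to be found in the camera images.
- soap_orange: Rigid boxed soap in an orange carton with cream panels, about 0.16 kg, 44 mm (x) by 84 mm (y) by 54 mm high; origin at the centre of its underside, z up, y along its length. At the start it lies on top of the green and blue cartons, its underside 54 mm above the tray's surface, centred over the joint between them, so that it covers the inner 38 mm of each.
- soap_green: Rigid boxed soap in a green carton with cream panels, about 0.16 kg, 44 mm (x) by 84 mm (y) by 54 mm high; origin at the centre of its underside, z up, y along its length. At the start it stands on the tray in the lower course, end to end with the blue one with a joint of about 8 mm (centres 92 mm apart); green may be at the left or the right.
- soap_blue: Rigid boxed soap in a blue carton with cream panels, about 0.16 kg, 44 mm (x) by 84 mm (y) by 54 mm high; origin at the centre of its underside, z up, y along its length. It shares the lower course with the green one.
- organiser: Low white weekly pill organiser with seven shut lids in two purples, 0.09 kg, 32 mm (x) by 150 mm (y, its length) by 20 mm high; origin at the centre of its underside, z up. Lies on the tray along the far (+x) side of the lower boxes, 8 to 10 mm from them: while it is there, fingers gripping a lower box must stay more than 20 mm above the tray. About 35 mm free behind it, to the rail.
- tray: Fixed white marble tray, 160 mm (x) by 240 mm (y), 12 mm thick, origin at the centre of its underside. A brass rail (6 mm bar, its top 33 mm above the counter) runs along the back edge at x = +73 mm and both ends at y = +-114 mm; the front (-x) is open. The boxes stand on it with their length along its y, in a row at x = -30 mm.
- mat: Fixed dark grey ribbed silicone mat, 280 mm (x) by 160 mm (y), 4 mm thick, flat on the counter; origin at the centre of its underside, x along its length. The side area for the soap boxes. The nail clipper lies across it near its +x end (about x = +118 mm); the rest is free.
- dish: Fixed oblong blue ceramic dish with a cream floor, 136 mm (x) by 206 mm (y, its length), rim 18 mm high and 7 mm thick all round; inner floor 122 by 192 mm, 7 mm above the counter; origin at the centre of its underside.
- nail_clipper: Loose steel nail clipper, 13 by 76 mm (along its y), 11 mm high, lying on the mat; leave it alone. Origin at the centre of its underside.
- cream_jar: Loose squat cream jar with a wooden lid, 60 mm across, 45 mm high, standing on the counter at the far left (+x, +y) among the stations; leave it alone. Origin at the centre of its underside.
- roll_on: Loose white roll-on stick with a blue cap, 48 mm across, 86 mm high, standing on the counter at the far right (+x, -y) among the stations; leave it alone. Origin at the centre of its underside.
Mind the look-alikes: they are no part of the job. Of the things like the organiser, leave any that is red; of the rest the smaller one is meant.

How it is judged (in metres and radians):
On the way, in this order (a step that is already met when the one before it is completed fails the run):
1. all three soap boxes stand side by side on the mat, the organiser still untouched in its place on the tray (x of soap_orange in the frame of mat between -0.13 and 0.13 m and y of soap_orange in the frame of mat between -0.07 and 0.07 m and z of soap_orange in the frame of mat between -0.002 and 0.012 m and angle between each of soap_orange, soap_green, soap_blue's own z axis and vertical below 0.1 rad and linear speed of each of soap_orange, soap_green, soap_blue below 0.03 m/s and x of soap_green in the frame of mat between -0.13 and 0.13 m and y of soap_green in the frame of mat between -0.07 and 0.07 m and z of soap_green in the frame of mat between -0.002 and 0.012 m and x of soap_blue in the frame of mat between -0.13 and 0.13 m and y of soap_blue in the frame of mat between -0.07 and 0.07 m and z of soap_blue in the frame of mat between -0.002 and 0.012 m and distance of organiser from where it was at the start of the episode below 0.02 m), for 0.2 s.
2. the organiser lies released in the middle of the dish, lengthwise, lids up, while the boxes still wait on the mat (horizontal distance between organiser and dish below 0.015 m and z of organiser in the frame of dish between 0.003 and 0.013 m and angle between organiser's own z axis and vertical below 0.08 rad and angle between the y axis of organiser and the y axis of dish, either way round below 0.2 rad and linear speed of organiser below 0.02 m/s and contact force between the fingers and organiser below 0.05 N and x of soap_orange in the frame of mat between -0.13 and 0.13 m and y of soap_orange in the frame of mat between -0.07 and 0.07 m and z of soap_orange in the frame of mat between -0.002 and 0.012 m and angle between each of soap_orange, soap_green, soap_blue's own z axis and vertical below 0.1 rad and linear speed of each of soap_orange, soap_green, soap_blue below 0.03 m/s and x of soap_green in the frame of mat between -0.13 and 0.13 m and y of soap_green in the frame of mat between -0.07 and 0.07 m and z of soap_green in the frame of mat between -0.002 and 0.012 m and x of soap_blue in the frame of mat between -0.13 and 0.13 m and y of soap_blue in the frame of mat between -0.07 and 0.07 m and z of soap_blue in the frame of mat between -0.002 and 0.012 m), for 0.2 s.
At the end, for the whole second after the job is handed in: Boxes upright, at rest within 14 mm of where each stood and 0.2 rad of the tray's length; orange resting on both others, its centre 31 to 61 mm from each of theirs. Organiser flat, lids up, released, within 15 mm of the dish's middle and 0.2 rad of its length (distance of each of soap_orange, soap_green, soap_blue from where it was at the start of the episode below 0.014 m and angle between each of soap_orange, soap_green, soap_blue's own z axis and vertical below 0.06 rad and angle between the y axis of each of soap_orange, soap_green, soap_blue and the y axis of tray, either way round below 0.2 rad and linear speed of each of soap_orange, soap_green, soap_blue, organiser below 0.02 m/s and angular speed of each of soap_orange, soap_green, soap_blue below 0.1 rad/s and horizontal distance between soap_orange and soap_green between 0.031 and 0.061 m and horizontal distance between soap_orange and soap_blue between 0.031 and 0.061 m and contact force between soap_orange and soap_green above 0.02 N and contact force between soap_orange and soap_blue above 0.02 N and horizontal distance between organiser and dish below 0.015 m and z of organiser in the frame of dish between 0.003 and 0.013 m and angle between organiser's own z axis and vertical below 0.08 rad and angle between the y axis of organiser and the y axis of dish, either way round below 0.2 rad and contact force between the fingers and organiser below 0.05 N); the robot touches nothing.
It fails at once if nail clipper shifted more than 20 mm or tipped (distance of nail_clipper from where it was at the start of the episode above 0.02 m or angle between nail_clipper's own z axis and vertical above 0.3 rad).
It fails at once if cream jar shifted more than 20 mm or tipped (distance of cream_jar from where it was at the start of the episode above 0.02 m or angle between cream_jar's own z axis and vertical above 0.3 rad).
It fails at once if roll-on shifted more than 20 mm or tipped (distance of roll_on from where it was at the start of the episode above 0.02 m or angle between roll_on's own z axis and vertical above 0.3 rad).
It also fails if it takes over 147 s, if anything falls off the work surface, if the arm or the gripper's body presses on something with over 40 N, if the wrist force passes 120 N, or if a joint passes its speed limit or range.

### The arm

A 6-joint arm with a two-finger parallel gripper is mounted at the origin on the work surface. World frame = base frame: x ahead of the robot, y to its left, z up, the work surface at z = 0. Lengths are in mm, angles in degrees, forces in N, time in s.
With the tool pointing down it reaches from about 300 to 875 mm from the base axis. Payload 6.4 kg.
Tool frame: the origin (TCP) lies on the centre line of the jaws, within the pads' length; the fingertips stand 19 mm ahead of it and the grasp point (between the pads) is the TCP (manip.tcp_to_tips is the z of the fingertips in the tool frame, in mm); z points along the fingers, y is the line along which they close (so a half turn about z gives the same grasp; the last joint's range is limited). The gripper opens to 85 mm and grips with 20 to 120 N. Pads are 22 mm wide; open, the fingers measure 114 mm over their backs; the gripper's body (76 mm by 85 mm) begins 54 mm behind the grasp point. The pads swing forward as they close: fully open they stand 13 mm farther back than shut.
Start: joints at [-88.425, 10.359, 92.074, -0, 77.567, -11.82], TCP at [133.229, -559.367, 250.288] pointing down, gripper open.
Joint ranges: [-171.53, 171.53], [-51.25, 118.39], [17.06, 147.69], [-65.23, 245.23], [0, 150.52], [-178.68, 178.68]. Speed limits (degrees/s): [147.25, 147.25, 172.46, 180, 180, 180].

### API

Orientations are given as [roll, pitch, yaw] about the fixed x, y, z axes, in that order (R = Rz(yaw) Ry(pitch) Rx(roll)).
In Python, from workcell import manip gives the robot as it stands. The module is installed in compiled form; this text tells all that it offers.
- The arm moves only by the tool send_rows, never from a script. Its arguments are lists of equal length, an entry for each row: "delta_pos": the shift along the tool's x, y, z in cm, a list of three; "roll": the turn about the tool's z in degrees. A call has 1 to 12 rows; each row is the pose to reach, as a shift and turn from the pose commanded when the call began, along the tool's axes at that moment; what a row does not reach only later rows make up. A row lasts 1/10 s, in which the tool goes at most 50 mm and 8.59 degrees, less where a joint would pass 70% of its speed; a pose out of reach is approached as far as the arm can. A call with a gripper value outside its range is refused whole. "jaw" is the opening, from -1 (shut) to 1 (fully open), set as the call begins (left out, the last holds). The fingers move at their own pace and stop on an object; "force" is the grip in N (left out, the last holds). Time passes only in rows, so rows that repeat a pose let the fingers close. It gives the time, the measured TCP pose, the force, the opening and the grip force at its end, in the units of the state.
- manip.get_obs(): the state, without advancing time (a new reading comes with each control period).
- manip.read_camera(name): name is "scene" or "top" or "wrist"; returns a dict with "pixels" (384x512x3 uint8, red, green, blue), "mtx" (3x3 intrinsics, pixels), "k1" (the pictures are not rectified: a ray, as slopes to the right and down, at radius r is drawn at 1 + k1 r^2 times it, then the intrinsics apply), "rvec" (rotation vector, rad) and "tvec" (3), from world to camera coordinates, as OpenCV has them; the wrist camera has in their place "T_tool_cam" (4x4, takes a point from camera to tool coordinates, whose origin is the TCP and whose axes are the flange's). Camera axes: x right, y down, z forward; pixel columns grow to the right and rows downward; lengths in mm; the calibration is good to about 2 mm. A picture is of the moment at which its call begins: read the wrist's pose just before it. There is no depth.
- manip.close_job(): hands the job in; it is judged then, once.
The state is a dict: "time_s": time; "q": joint angles; "joint_vel": joint speeds; "joint_torque": joint torques, N m; "position": TCP position; "orientation": TCP orientation; "ft_force": force on the tool from outside, world axes, zero at the start; "ft_torque": the same for the moment, N m; "grip_width": opening from 0.0 (shut) to 1.0 (fully open); "grasp_force": force on a finger pad.
Only numpy, scipy, OpenCV 4.12 (cv2) and the standard library are available. Lean on these libraries where they do the work, as an engineer would, in place of code of your own. Each camera call takes 0.05 s, during which the arm holds its last target. There are 200 camera calls.

## Working session

There is one attempt and no reset: what is moved stays moved. The work goes in short steps, Python scripts to look and compute and a tool call to move; the robot and the scene stay as the last step left them, time stands still between calls to the robot, and variables do not carry over. Pictures are saved under pics/ and viewed, at most 14 in all, crops included, and the job is handed in when it is done.

Besides the shell and the picture viewer there is one more tool, called by a JSON object that holds its "fn" and its "kwargs". send_rows: Moves the arm, as the interface text tells. Its arguments: {"type":"object","properties":{"delta_pos":{"type":"array","items":{"type":"array","items":{"type":"number"}}},"roll":{"type":"array","items":{"type":"number"}},"jaw":{"type":"number"},"force":{"type":"number"}},"required":["delta_pos","roll"]}

```bash
mkdir -p pics; cat > h.py <<'E'
import numpy as np, cv2
from workcell import manip
def cam(name):
    o=manip.get_obs(); c=manip.read_camera(name); 
    if name=="wrist":
        from scipy.spatial.transform import Rotation as R
        T=np.eye(4); T[:3,:3]=R.from_euler('xyz',o['orientation'],degrees=True).as_matrix(); T[:3,3]=o['position']
        W=T@np.array(c['T_tool_cam']); c['R']=W[:3,:3].T; c['C']=W[:3,3]
    else:
        c['R']=cv2.Rodrigues(np.array(c['rvec'],float))[0]; c['C']=-c['R'].T@np.array(c['tvec'],float).ravel()
    return c
def ray(c,uv):
    K=np.array(c['mtx']); d=(np.array(uv,float)-K[:2,2])/np.diag(K)[:2]
    s=d.copy()
    for _ in range(20): s=d/(1+c['k1']*(s@s))
    return c['R'].T@np.array([*s,1])
def onz(c,uv,z):
    v=ray(c,uv); return (c['C']+v*(z-c['C'][2])/v[2])[:2]
def save(c,n,crop=None,k=1):
    p=c['pixels'][:,:,::-1]
    if crop: x0,y0,x1,y1=crop; p=p[y0:y1,x0:x1]
    cv2.imwrite('pics/'+n,cv2.resize(p,None,fx=k,fy=k,interpolation=cv2.INTER_CUBIC))
E
python3 - <<'E'
from h import *
import pickle
o=manip.get_obs(); print({k:np.round(v,3) for k,v in o.items()})
for n in("scene","top"):
    c=cam(n); save(c,n+'0.png',k=1.5); print(n,c['mtx'],c['k1'],c['C'],c['R']); pickle.dump(c,open(n+'0.pkl','wb'))
E
```

```text
{'time_s': np.float64(0.0), 'q': array([-88.425,  10.402,  92.132,  -0.   ,  77.566, -11.82 ]), 'joint_vel': array([-0.089, -0.037, -0.003,  0.141,  0.012, -0.032]), 'joint_torque': array([-2.0000e-03, -4.4488e+01, -3.5134e+01, -0.0000e+00,  9.0000e-03,
       -0.0000e+00]), 'position': array([ 133.207, -558.831,  249.383]), 'orientation': array([-1.79903e+02, -2.00000e-02,  1.33950e+01]), 'ft_force': array([ 0.165,  0.285, -0.513]), 'ft_torque': array([ 0.002, -0.004,  0.022]), 'grasp_force': np.float64(0.0), 'grip_width': np.float64(0.999)}
scene [[375.78790667   0.         254.41573991]
 [  0.         375.78790667 190.02277422]
 [  0.           0.           1.        ]] -0.005289626965375726 [1125.91377836  373.55353581  695.75786048] [[-0.5588605   0.82915523  0.01328704]
 [ 0.54810962  0.38136136 -0.74440537]
 [-0.62229477 -0.408736   -0.66759576]]
top [[470.75155823   0.         253.43565629]
 [  0.         470.75155823 191.78656056]
 [  0.           0.           1.        ]] -0.01911497759697832 [ 350.3516783    -6.88134131 1184.39443055] [[ 0.01667635 -0.999768   -0.01363273]
 [-0.98554252 -0.01413682 -0.1688375 ]
 [ 0.1686056   0.01625122 -0.98554962]]
```

View pics/top0.png

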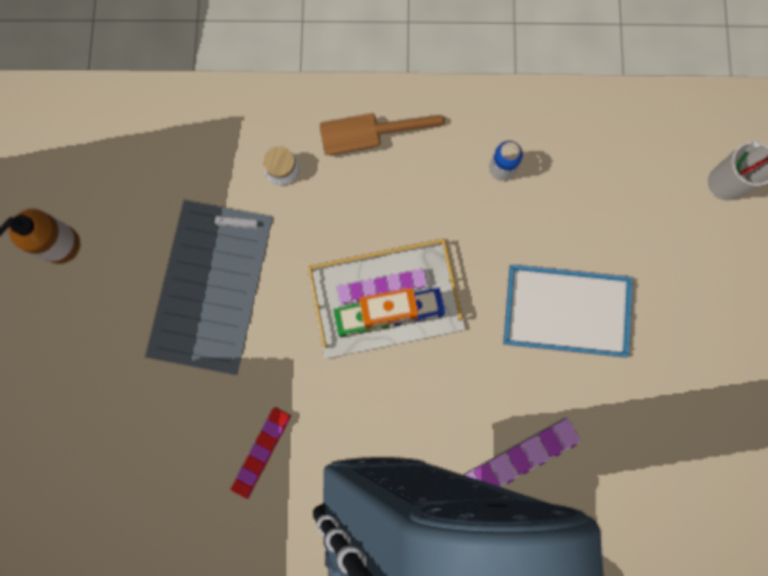

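View pics/scene0.png

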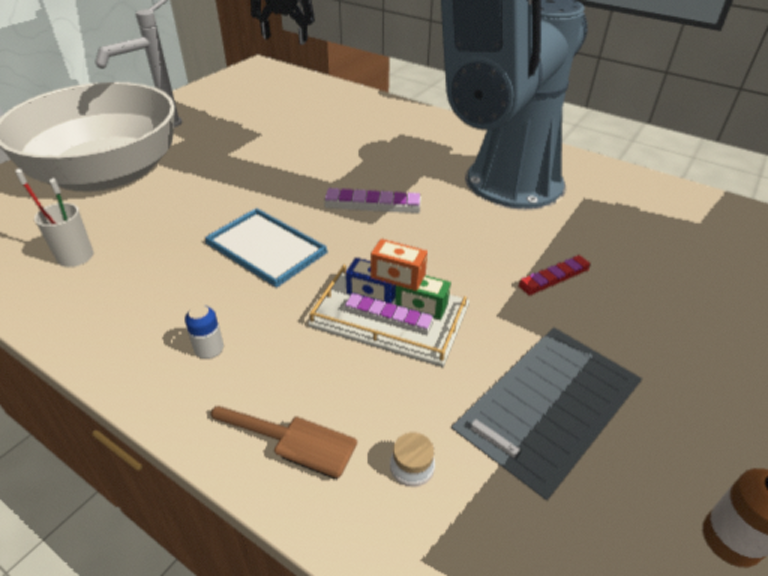

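Candidates, in 768-px top view: the purple strip behind the boxes at (382,287), the red one at (262,450), and a longer purple one at (525,455). The one on the tray fits because it isn't red and is the smaller of the purple pair. Next I'll measure roughly and check with a crop.

```bash
python3 - <<'E'
from h import *
import pickle
c=pickle.load(open('top0.pkl','rb'))
hsv=cv2.cvtColor(c['pixels'],cv2.COLOR_RGB2HSV)
def blob(lo,hi,roi,z,n):
    m=cv2.inRange(hsv,lo,hi); k=np.zeros_like(m); x0,y0,x1,y1=roi; k[y0:y1,x0:x1]=m[y0:y1,x0:x1]
    pts=np.argwhere(k)[:,::-1]
    if len(pts)<5: print(n,'none');return
    k=cv2.morphologyEx(k,cv2.MORPH_CLOSE,np.ones((5,5)))
    cs,_=cv2.findContours(k,0,1); q=max(cs,key=cv2.contourArea)[:,0]
    P=np.array([onz(c,u,z) for u in q],np.float32); r=cv2.minAreaRect(P)
    print(n,np.round(r[0],1),np.round(r[1],1),round(r[2],1),len(pts))
blob((98,120,80),(115,255,255),(325,170,430,245),18,'dish')
blob((95,30,40),(115,140,140),(90,120,185,255),4,'mat')
blob((130,60,100),(165,255,255),(220,170,290,205),32,'org')
blob((5,170,120),(14,255,255),(230,180,290,222),120,'orange')
blob((50,120,60),(80,255,255),(215,195,260,230),66,'green')
blob((110,120,50),(125,255,255),(260,180,300,222),66,'blue')
blob((15,130,120),(28,255,255),(200,150,315,240),33,'rail')
blob((130,60,60),(165,255,255),(305,270,400,330),20,'bigpurple')
blob((130,60,60),(180,255,255),(150,265,200,340),20,'red')
# jar lid, rollon, clipper
blob((10,80,100),(25,255,255),(170,92,202,120),45,'jar')
blob((100,150,80),(125,255,255),(320,85,355,120),80,'roll')
blob((100,0,165),(180,60,255),(140,135,180,155),15,'clip')
save(c,'crop1.png',(150,150,400,340),3)
E
```

```text
dish [ 516.9 -300.5] [202.5 130.7] 84.7 414
mat [552.6 304.1] [151.6 270.6] 80.1 5158
org [551.2   9.9] [ 30.7 143.5] 12.8 594
orange [503.4  -2.2] [43.9 81.7] 11.9 186
green [480.2  67.6] [54. 31.] 54.0 94
blue [516.8 -69.3] [46.1 38.5] 0.8 97
rail [505.4  38.7] [42.2  9.9] 16.3 249
bigpurple [ 275.8 -220.7] [ 45.4 189.3] 29.1 1242
red [276.6 201.8] [ 34.2 137. ] 63.6 504
jar [760.2 188.2] [51.1 48.5] 2.2 325
roll [ 755.4 -191.6] [40.2 31. ] 71.2 110
clip none
```

View pics/crop1.png

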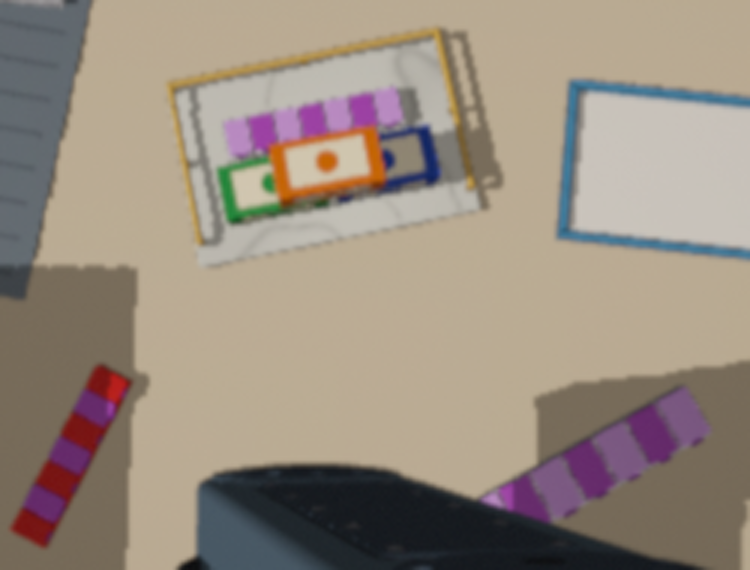

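The crop confirms the one on the tray: purple and white, about 145 mm long, at crop (313,122). The red one is at (70,455), and the free purple one at (600,460) is over 189 mm long, so I'll leave both. Next I'll look with the wrist camera.

```bash
cat >> h.py <<'E'
def go(x,y,z,yaw=None):
    from scipy.spatial.transform import Rotation as R
    o=manip.get_obs(); p=np.array(o['position']); M=R.from_euler('xyz',o['orientation'],degrees=True).as_matrix()
    d=M.T@(np.array([x,y,z])-p)/10
    r=0 if yaw is None else -((yaw-o['orientation'][2]+180)%360-180)
    print('at',np.round(p,1),np.round(o['orientation'],2),'t',round(float(o['time_s']),1),'delta_cm',np.round(d,2),'roll',round(r,2))
E
python3 - <<'E'
from h import *
print(np.round(manip.read_camera('wrist')['T_tool_cam'],3))
go(440,-5,330,102.4)
E
```

```text
[[ 0.00000e+00 -9.46000e-01 -3.25000e-01  8.45600e+01]
 [ 1.00000e+00  1.00000e-03 -1.00000e-03 -1.51300e+00]
 [ 1.00000e-03 -3.25000e-01  9.46000e-01 -1.24038e+02]
 [ 0.00000e+00  0.00000e+00  0.00000e+00  1.00000e+00]]
at [ 133.2 -559.   249.6] [-1.7992e+02 -1.0000e-02  1.3400e+01] t 0.1 delta_cm [ 42.68 -46.79  -7.97] roll -89.0
```

{"fn": "send_rows", "kwargs": {"delta_pos": [[5,-5,-2],[10,-10,-4],[14,-14,-6],[18,-18,-8],[22,-22,-8],[26,-26,-8],[30,-30,-8],[34,-34,-8],[38,-38,-8],[42,-42,-8],[46,-46,-8],[49,-49,-8]], "roll": [-7,-15,-23,-31,-39,-47,-55,-63,-71,-79,-85,-89]}}

```text
time_s: 1.35
position: [443.0, -54.7, 329.8]
orientation: [180.0, 0.0, 102.6]
ft_force: [1.0, -1.0, 0.3]
grip_width: 0.998
grasp_force: 0.0
```

{"fn": "send_rows", "kwargs": {"delta_pos": [[0,0,0],[0,0,0],[0,0,0],[0,0,0]], "roll": [0,0,0,0]}}

```text
time_s: 1.75
position: [442.0, -58.2, 329.6]
orientation: [-180.0, 0.0, 102.2]
ft_force: [0.5, 0.1, 0.4]
grip_width: 1.0
grasp_force: 0.0
```

```bash
python3 - <<'E'
from h import *
import pickle
c=cam('wrist'); pickle.dump(c,open('w0.pkl','wb')); save(c,'w0.png',k=1.5); go(552,304,330,80); print(c['mtx'],c['C'])
E
```

```text
at [442.  -58.3 329.6] [-1.7999e+02  1.0000e-02  1.0222e+02] t 1.8 delta_cm [33.08 18.42 -0.05] roll 22.22
[[318.70916287   0.         252.33590374]
 [  0.         318.70916287 197.61631177]
 [  0.           0.           1.        ]] [424.31339103  25.57190269 453.58076903]
```

View pics/w0.png

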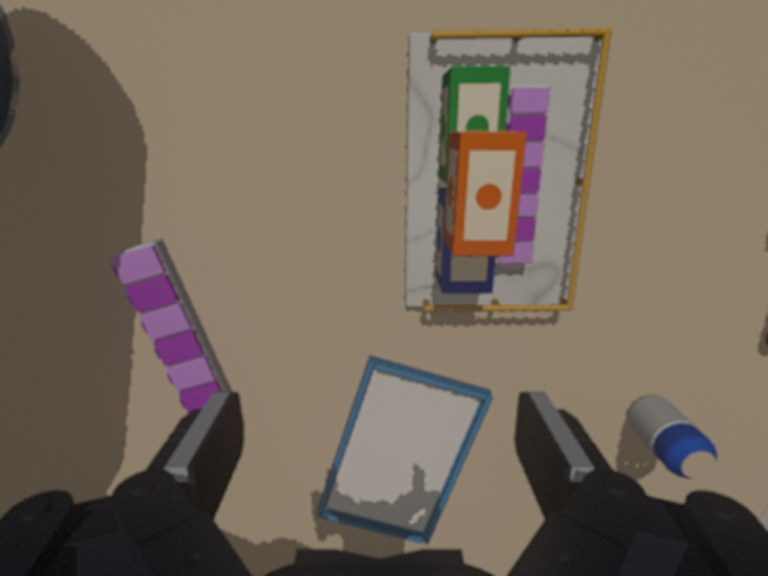

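The wrist view shows the tray with orange at (488,196), green behind it and blue in front, the organiser to the right, and the dish at (405,450). Now I'll measure it.

```bash
cat >> h.py <<'E'
def rect(c,lo,hi,roi,z,n,close=3,hull=True):
    hsv=cv2.cvtColor(c['pixels'],cv2.COLOR_RGB2HSV)
    m=cv2.inRange(hsv,lo,hi); k=np.zeros_like(m); x0,y0,x1,y1=roi; k[y0:y1,x0:x1]=m[y0:y1,x0:x1]
    if close: k=cv2.morphologyEx(k,cv2.MORPH_CLOSE,np.ones((close,close)))
    cs,_=cv2.findContours(k,0,1)
    if not cs: print(n,'none'); return
    q=max(cs,key=cv2.contourArea)[:,0]
    P=np.array([onz(c,u,z) for u in q],np.float32); r=cv2.minAreaRect(P)
    a=r[2] if r[1][0]<r[1][1] else r[2]-90
    print(n,'px',q.mean(0).round(),'ctr',np.round(r[0],1),'size',np.round(sorted(r[1]),1),'short-axis yaw',round((a+90)%180-90,1))
    return r
E
python3 - <<'E'
from h import *
import pickle
c=pickle.load(open('w0.pkl','rb'))
rect(c,(10,20,120),(35,110,255),(306,95,346,165),120,'orange panel',9)
rect(c,(4,170,170),(16,255,255),(300,85,352,172),120,'orange top')
rect(c,(135,60,90),(165,255,255),(330,55,370,180),32,'org',9)
rect(c,(95,100,60),(115,255,255),(205,230,335,365),18,'dish')
rect(c,(50,120,100),(80,255,255),(290,40,342,90),66,'green')
rect(c,(15,130,100),(28,255,255),(265,10,412,210),33,'rail')
# green outer top corners by eye px (full res)
for n,u,z in(('gTL',(449/1.5,68/1.5),66),('gTR',(510/1.5,68/1.5),66),('oTL',(459/1.5,132/1.5),120),('oTR',(526/1.5,131/1.5),120),('oBL',(453/1.5,252/1.5),120),('oBR',(515/1.5,256/1.5),120),('bBL',(443/1.5,292/1.5),66),('bBR',(491/1.5,293/1.5),66)): print(n,onz(c,u,z).round(1))
E
```

```text
orange panel px [326. 129.] ctr [506.7   1.1] size [30.5 59.9] short-axis yaw 11.6
orange top none
org px [351. 116.] ctr [552.2  12.6] size [ 31.1 144.7] short-axis yaw 12.6
dish px [277. 278.] ctr [ 519.9 -273.9] size [132.6 165.5] short-axis yaw -5.2
green px [312.  58.] ctr [491.6  64.2] size [39.8 41.1] short-axis yaw 12.0
rail px [370.  98.] ctr [541.4   8.5] size [137.1 231.2] short-axis yaw 12.6
gTL [465.5  79.3]
gTR [509.1  88.5]
oTL [476.1  36.6]
oTR [518.8  46.3]
oBL [493.5 -42.3]
oBR [537.6 -35.7]
bBL [505.5 -88.9]
bBR [545.8 -81. ]
```

```bash
python3 -c "
from h import *
go(506.5,1,180,102.4); go(506.5,1,97,102.4)"
```

```text
at [442.  -58.3 329.6] [-1.7999e+02  1.0000e-02  1.0222e+02] t 1.8 delta_cm [ 4.43  7.56 14.96] roll -0.18
at [442.  -58.3 329.6] [-1.7999e+02  1.0000e-02  1.0222e+02] t 1.8 delta_cm [ 4.43  7.56 23.26] roll -0.18
```

{"fn": "send_rows", "kwargs": {"delta_pos": [[1.5,2.5,4],[3,5,8],[4.4,7.6,12],[4.4,7.6,15],[4.4,7.6,18],[4.4,7.6,20],[4.4,7.6,22],[4.4,7.6,23.2],[4.4,7.6,23.2],[4.4,7.6,23.2]], "roll": [0,0,0,0,0,0,0,0,0,0], "jaw": 1}}

```text
time_s: 2.8
position: [507.6, 1.7, 98.2]
orientation: [180.0, 0.0, 102.3]
ft_force: [0.9, 0.0, -0.1]
grip_width: 1.002
grasp_force: 0.0
```

{"fn": "send_rows", "kwargs": {"delta_pos": [[0,0,0],[0,0,0],[0,0,0],[0,0,0],[0,0,0],[0,0,0],[0,0,0]], "roll": [0,0,0,0,0,0,0], "jaw": -1, "force": 30}}

```text
time_s: 3.5
position: [507.8, 2.3, 98.6]
orientation: [179.9, 0.0, 102.4]
ft_force: [-2.0, -0.6, 6.4]
grip_width: 0.512
grasp_force: 31.7
```

{"fn": "send_rows", "kwargs": {"delta_pos": [[0,0,-1],[0,0,-3],[0,0,-6],[0,0,-10],[0,0,-13],[0,0,-15],[0,0,-15]], "roll": [0,0,0,0,0,0,0]}}

```text
time_s: 4.2
position: [508.9, 2.2, 251.3]
orientation: [179.7, 0.2, 102.4]
ft_force: [0.5, 0.0, -1.1]
grip_width: 0.512
grasp_force: 31.0
```

```bash
python3 -c "
from h import *
import pickle
c=cam('wrist'); pickle.dump(c,open('w1.pkl','wb')); save(c,'w1.png',k=1.5)
go(545,330,300,80)"
```

```text
at [507.8   2.4 248.9] [1.7984e+02 7.0000e-02 1.0240e+02] t 4.2 delta_cm [31.19 10.68 -5.12] roll 22.4
```

View pics/w1.png

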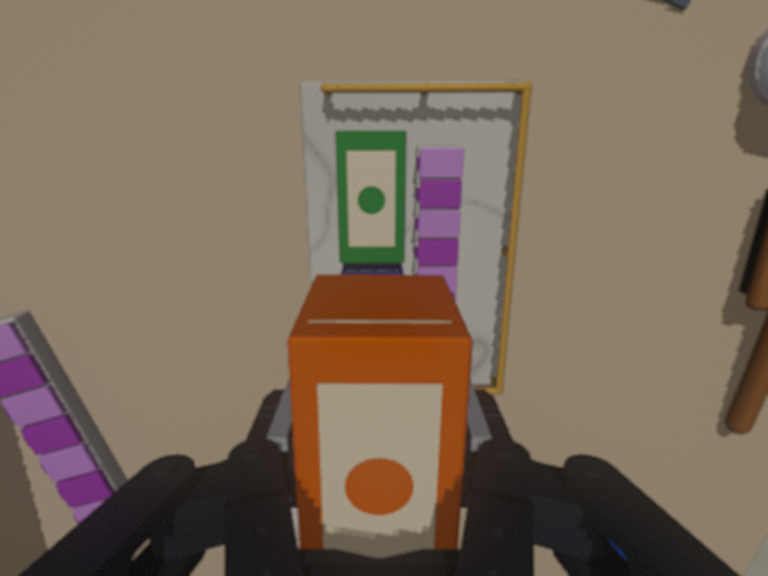

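Orange is held squarely. Green's top is fully visible at (371,197) in the 768-px picture. I'll measure green and move to the mat.

```bash
python3 -c "
from h import *
import pickle
c=pickle.load(open('w1.pkl','rb'))
rect(c,(10,20,120),(35,110,255),(229,98,266,168),66,'green panel',13)
rect(c,(45,100,50),(85,255,255),(215,80,275,180),66,'green top',25)
"
```

```text
green panel px [247. 132.] ctr [496.2  44.9] size [30.  58.6] short-axis yaw 12.3
green top px [247. 130.] ctr [496.1  44.9] size [41.4 81.1] short-axis yaw 12.4
```

{"fn": "send_rows", "kwargs": {"delta_pos": [[2,0.7,-1],[5,1.7,-3],[9,3,-5.1],[13,4.5,-5.1],[17,6,-5.1],[21,7.3,-5.1],[25,8.6,-5.1],[28.5,9.8,-5.1],[30.5,10.5,-5.1],[31.2,10.7,-5.1],[31.2,10.7,-5.1],[31.2,10.7,-5.1]], "roll": [2,5,8,11,14,17,20,21,22.4,22.4,22.4,22.4]}}

```text
time_s: 5.45
position: [544.4, 329.1, 297.5]
orientation: [-179.9, 0.1, 80.0]
ft_force: [0.2, -0.6, -1.7]
grip_width: 0.512
grasp_force: 31.0
```

```bash
python3 -c "
from h import *
import pickle
c=cam('wrist'); pickle.dump(c,open('w2.pkl','wb')); save(c,'w2.png',k=1.5)
go(545,330,300,80)"
```

```text
at [544.6 328.8 297.9] [-1.7994e+02  6.0000e-02  7.9950e+01] t 5.5 delta_cm [ 0.12  0.01 -0.21] roll -0.05
```

View pics/w2.png

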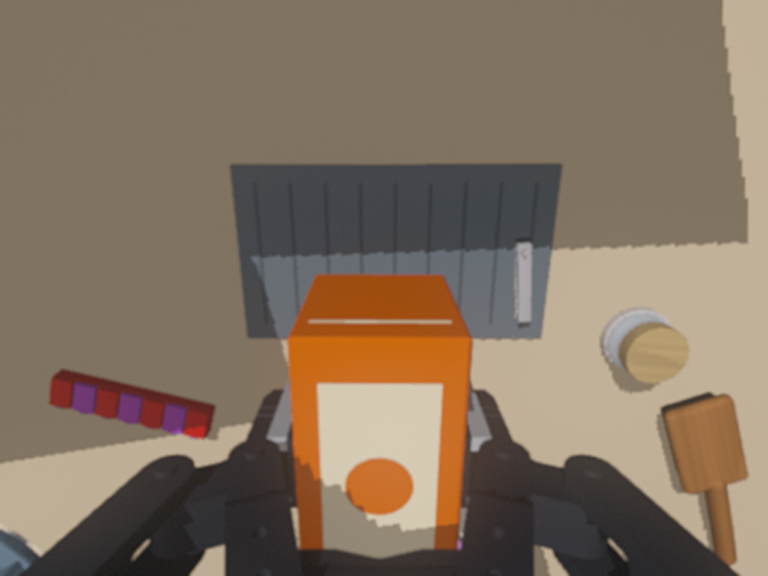

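The mat's corners are at (232,165), (561,165), (541,338) and (248,338), with the clipper at (524,282) near the +x end.

```bash
python3 -c "
from h import *
import pickle
c=pickle.load(open('w2.pkl','rb'))
P=np.array([onz(c,np.array(u)/1.5,4) for u in((232,165),(561,165),(541,338),(248,338))]); print(P.round(1),P.mean(0), [np.linalg.norm(P[i]-P[i-1]).round() for i in range(4)])
m=P.mean(0); e=P[1]-P[0]+P[2]-P[3]; a=np.arctan2(e[1],e[0]); print(np.degrees(a)); ex=np.array([np.cos(a),np.sin(a)]); ey=np.array([-ex[1],ex[0]])
for u in((524,241),(524,325)): q=onz(c,np.array(u)/1.5,15)-m; print('clip',q@ex,q@ey)
for s in(-95,-25,45): print(s,(m+s*ex).round(1)); go(*(m+s*ex),200,80); 
"
```

```text
[[432.7 408.4]
 [704.6 360.4]
 [678.2 204.3]
 [404.3 252.3]] [554.97435    306.33889608] [np.float64(159.0), np.float64(276.0), np.float64(158.0), np.float64(278.0)]
-9.973902723781997
clip 110.41558142857599 16.874885727035043
clip 118.15853617592383 -61.297899773091345
-95 [461.4 322.8]
at [544.6 328.8 297.9] [-1.7994e+02  6.0000e-02  7.9950e+01] t 5.5 delta_cm [-2.04 -8.08  9.8 ] roll -0.05
-25 [530.4 310.7]
at [544.6 328.8 297.9] [-1.7994e+02  6.0000e-02  7.9950e+01] t 5.5 delta_cm [-2.03 -1.08  9.79] roll -0.05
45 [599.3 298.5]
at [544.6 328.8 297.9] [-1.7994e+02  6.0000e-02  7.9950e+01] t 5.5 delta_cm [-2.02  5.92  9.79] roll -0.05
```

{"fn": "send_rows", "kwargs": {"delta_pos": [[-0.5,-2.5,2],[-1.2,-5,5],[-2,-7.5,9],[-2,-8.1,13],[-2,-8.1,17],[-2,-8.1,20],[-2,-8.1,22.5],[-2,-8.1,24.5],[-2,-8.1,25.5],[-2,-8.1,26],[-2,-8.1,26],[-2,-8.1,26]], "roll": [0,0,0,0,0,0,0,0,0,0,0,0]}}

```text
time_s: 6.7
position: [462.4, 324.7, 39.8]
orientation: [179.9, -0.1, 80.0]
ft_force: [-0.8, -0.3, -1.3]
grip_width: 0.513
grasp_force: 31.3
```

```bash
python3 -c "
from h import *
go(461.4,322.8,36.5,80); print(manip.get_obs()['ft_force'])"
```

```text
at [462.4 324.7  39.8] [ 1.7991e+02 -6.0000e-02  7.9980e+01] t 6.7 delta_cm [-0.2  -0.07  0.33] roll -0.02
[-0.76955339 -0.33853142 -1.25398571]
```

{"fn": "send_rows", "kwargs": {"delta_pos": [[0,0,0.1],[0,0,0.2],[0,0,0.3],[0,0,0.3],[0,0,0.3]], "roll": [0,0,0,0,0]}}

```text
time_s: 7.2
position: [461.9, 324.8, 36.6]
orientation: [180.0, -0.0, 80.0]
ft_force: [-1.9, -0.2, 5.5]
grip_width: 0.512
grasp_force: 31.9
```

{"fn": "send_rows", "kwargs": {"delta_pos": [[0,0,0],[0,0,0],[0,0,0],[0,0,0],[0,0,-2],[0,0,-6],[0,0,-11],[0,0,-16],[0,0,-20],[0,0,-20]], "roll": [0,0,0,0,0,0,0,0,0,0], "jaw": 0.5}}

```text
time_s: 8.2
position: [464.9, 326.1, 243.1]
orientation: [179.4, -0.4, 80.0]
ft_force: [0.3, -0.2, 0.2]
grip_width: 0.748
grasp_force: 0.0
```

```bash
python3 -c "
from h import *
go(496.3,45.3,240,102.4); go(496.3,45.3,58,102.4)"
```

```text
at [464.9 326.1 243.1] [179.39  -0.4   80.01] t 8.2 delta_cm [-27.11   7.96   0.2 ] roll -22.39
at [464.9 326.1 243.1] [179.39  -0.4   80.01] t 8.2 delta_cm [-27.24   7.77  18.4 ] roll -22.39
```

{"fn": "send_rows", "kwargs": {"delta_pos": [[-2,0.6,0],[-5,1.5,0],[-9,2.7,0],[-13,3.9,0],[-17,5.1,0],[-21,6.2,0],[-24.5,7.2,0],[-26.5,7.8,0],[-27.2,8,0],[-27.2,8,0],[-27.2,8,0],[-27.2,8,0]], "roll": [-2,-5,-8,-11,-14,-17,-20,-22,-22.4,-22.4,-22.4,-22.4]}}

```text
time_s: 9.4
position: [492.8, 43.9, 235.5]
orientation: [-180.0, -0.0, 102.5]
ft_force: [-0.5, 0.7, 0.0]
grip_width: 0.755
grasp_force: 0.0
```

```bash
python3 -c "
from h import *
import pickle
c=cam('wrist'); pickle.dump(c,open('w3.pkl','wb')); save(c,'w3.png',k=1.5)
rect(c,(108,100,30),(128,255,255),(190,150,300,330),66,'blue top',25)
go(496.3,45.3,58,102.4)"
```

```text
blue top px [256. 262.] ctr [515.9 -41.6] size [42.  86.6] short-axis yaw 12.5
at [492.8  43.9 235.5] [-1.7999e+02 -2.0000e-02  1.0247e+02] t 9.4 delta_cm [ 0.06  0.37 17.75] roll 0.07
```

View pics/w3.png

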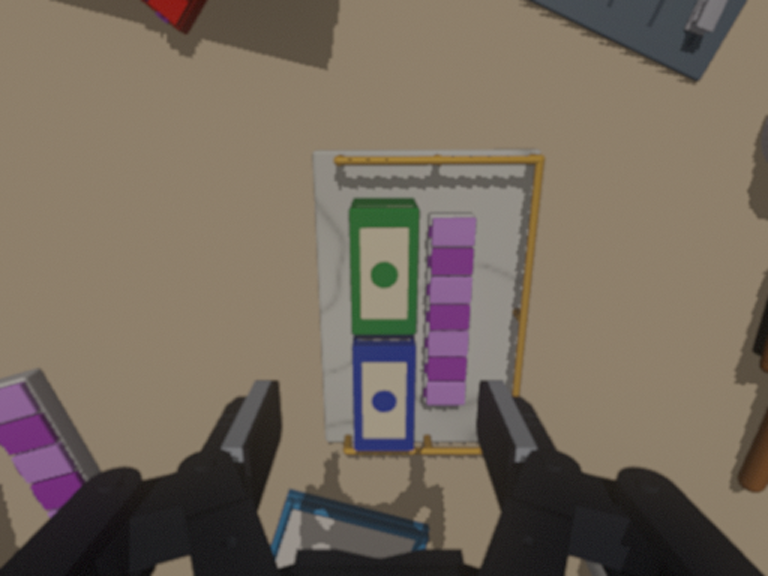

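Clear view: green's panel is at (384,281), blue's at (384,400) and the organiser at (450,310). Now for exact numbers.

```bash
python3 -c "
from h import *
import pickle
c=pickle.load(open('w3.pkl','rb'))
rect(c,(10,15,100),(35,120,255),(238,148,274,226),66,'green panel',13)
rect(c,(10,15,90),(35,120,255),(238,238,274,297),66,'blue panel',13)
rect(c,(135,60,90),(165,255,255),(284,140,320,275),32,'org',9)
"
```

```text
green panel px [256. 181.] ctr [496.3  45. ] size [29.6 59.2] short-axis yaw 13.5
blue panel px [256. 266.] ctr [516.8 -45.3] size [29.1 58.7] short-axis yaw 12.2
org px [299. 206.] ctr [552.   13.5] size [ 31.5 145.7] short-axis yaw 12.5
```

{"fn": "send_rows", "kwargs": {"delta_pos": [[0.1,0.4,3],[0.1,0.4,7],[0.1,0.4,11],[0.1,0.4,14],[0.1,0.4,16],[0.1,0.4,17.2],[0.1,0.4,17.7],[0.1,0.4,17.7],[0.1,0.4,17.7]], "roll": [0,0,0,0,0,0,0,0,0]}}

```text
time_s: 10.35
position: [497.6, 44.7, 59.7]
orientation: [179.9, 0.0, 102.4]
ft_force: [0.1, -0.5, 0.3]
grip_width: 0.75
grasp_force: 0.0
```

{"fn": "send_rows", "kwargs": {"delta_pos": [[0,0,0],[0,0,0],[0,0,0],[0,0,0],[0,0,0],[0,0,0]], "roll": [0,0,0,0,0,0], "jaw": -1, "force": 30}}

```text
time_s: 10.95
position: [497.7, 44.5, 59.8]
orientation: [179.9, 0.0, 102.4]
ft_force: [-0.5, 1.0, 6.1]
grip_width: 0.509
grasp_force: 32.1
```

{"fn": "send_rows", "kwargs": {"delta_pos": [[0,0,-0.5],[0,0,-2],[0,0,-5],[0,0,-9],[0,0,-13],[0,0,-16],[0,0,-17],[0,0,-17]], "roll": [0,0,0,0,0,0,0,0]}}

```text
time_s: 11.75
position: [497.4, 44.5, 229.8]
orientation: [179.8, 0.1, 102.4]
ft_force: [0.3, -0.2, -2.2]
grip_width: 0.515
grasp_force: 31.2
```

```bash
python3 -c "
from h import *
go(530.4,310.7,240,80); go(599.3,298.5,240,80)"
```

```text
at [497.4  44.5 229.8] [1.7984e+02 6.0000e-02 1.0239e+02] t 11.8 delta_cm [25.29  8.94 -1.02] roll 22.39
at [497.4  44.5 229.8] [1.7984e+02 6.0000e-02 1.0239e+02] t 11.8 delta_cm [22.62 15.41 -1.  ] roll 22.39
```

{"fn": "send_rows", "kwargs": {"delta_pos": [[2,0.7,0],[5,1.7,0],[9,3.1,0],[13,4.5,0],[17,5.9,0],[20.5,7.2,0],[23.5,8.3,0],[25,8.9,0],[25.3,8.9,0],[25.3,8.9,0],[25.3,8.9,0],[25.3,8.9,0]], "roll": [2,5,8,11,14,17,20,22,22.4,22.4,22.4,22.4]}}

```text
time_s: 12.95
position: [529.3, 309.7, 228.2]
orientation: [-180.0, 0.0, 79.9]
ft_force: [-0.4, 0.1, -0.5]
grip_width: 0.509
grasp_force: 31.1
```

```bash
python3 -c "
from h import *
import pickle
go(530.4,310.7,51.8,80)
c=cam('wrist'); pickle.dump(c,open('w4.pkl','wb')); save(c,'w4.png',k=1.5)"
```

```text
at [529.3 309.7 228.2] [-1.7996e+02  3.0000e-02  7.9950e+01] t 12.9 delta_cm [ 0.13  0.1  17.64] roll -0.05
```

View pics/w4.png

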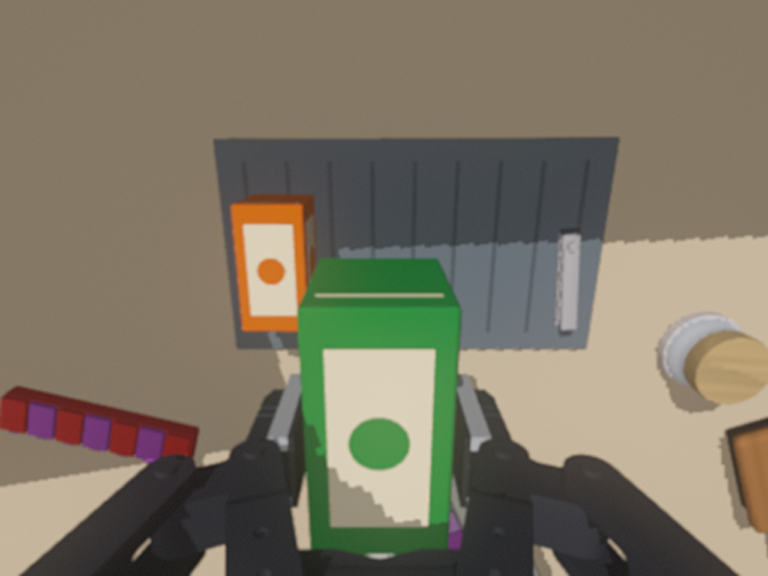

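Orange stands on the mat at (270,270), well clear of the clipper at (569,282). I'll lower green next to it.

{"fn": "send_rows", "kwargs": {"delta_pos": [[0.1,0.1,3],[0.1,0.1,7],[0.1,0.1,11],[0.1,0.1,14],[0.1,0.1,16],[0.1,0.1,17],[0.1,0.1,17.3],[0.1,0.1,17.5],[0.1,0.1,17.6],[0.1,0.1,17.7],[0.1,0.1,17.7]], "roll": [0,0,0,0,0,0,0,0,0,0,0]}}

```text
time_s: 14.1
position: [531.0, 311.8, 52.4]
orientation: [179.9, -0.0, 80.0]
ft_force: [0.2, -0.3, -1.8]
grip_width: 0.51
grasp_force: 31.2
```

```bash
python3 -c "
from h import *
import pickle
go(530.4,310.7,51.8,80);print(manip.get_obs()['ft_force'])
c=pickle.load(open('w4.pkl','rb'))
rect(c,(10,15,100),(35,120,255),(159,145,202,216),58,'orange panel',13)"
```

```text
at [531.  311.8  52.4] [ 1.7993e+02 -4.0000e-02  8.0000e+01] t 14.1 delta_cm [-0.12 -0.04  0.06] roll 0.0
[ 0.20284133 -0.27047188 -1.75306126]
orange panel px [180. 180.] ctr [461.5 323.6] size [31.3 60.6] short-axis yaw -10.1
```

{"fn": "send_rows", "kwargs": {"delta_pos": [[0,0,0.1],[0,0,0.1],[0,0,0.1]], "roll": [0,0,0]}}

```text
time_s: 14.4
position: [531.0, 311.9, 51.9]
orientation: [179.9, -0.0, 80.0]
ft_force: [-2.9, -0.2, 5.1]
grip_width: 0.507
grasp_force: 31.9
```

{"fn": "send_rows", "kwargs": {"delta_pos": [[0,0,0],[0,0,0],[0,0,0],[0,0,0],[0,0,-2],[0,0,-6],[0,0,-11],[0,0,-15],[0,0,-18],[0,0,-18],[0,0,-18]], "roll": [0,0,0,0,0,0,0,0,0,0,0], "jaw": 0.5}}

```text
time_s: 15.5
position: [530.7, 311.7, 231.2]
orientation: [179.9, -0.0, 80.0]
ft_force: [0.2, 0.9, -1.3]
grip_width: 0.747
grasp_force: 0.0
```

```bash
python3 -c "
from h import *
go(516.6,-45,230,102.4)"
```

```text
at [530.7 311.7 231.2] [ 1.7993e+02 -4.0000e-02  7.9990e+01] t 15.5 delta_cm [-35.37   4.81   0.1 ] roll -22.41
```

{"fn": "send_rows", "kwargs": {"delta_pos": [[-2,0.3,0],[-6,0.8,0],[-10.5,1.4,0],[-15,2,0],[-19.5,2.6,0],[-24,3.2,0],[-28,3.8,0],[-32,4.3,0],[-34.5,4.7,0],[-35.4,4.8,0],[-35.4,4.8,0],[-35.4,4.8,0]], "roll": [-2,-5,-8,-11,-14,-17,-20,-22,-22.4,-22.4,-22.4,-22.4]}}

```text
time_s: 16.7
position: [515.8, -44.4, 229.6]
orientation: [-179.9, -0.1, 102.4]
ft_force: [-1.1, -0.2, 0.5]
grip_width: 0.75
grasp_force: 0.0
```

```bash
python3 -c "
from h import *
go(516.6,-45,58.5,102.4)"
```

```text
at [515.8 -44.4 229.6] [-1.7991e+02 -9.0000e-02  1.0240e+02] t 16.7 delta_cm [-0.1   0.09 17.11] roll -0.0
```

{"fn": "send_rows", "kwargs": {"delta_pos": [[-0.1,0.1,3],[-0.1,0.1,7],[-0.1,0.1,11],[-0.1,0.1,14],[-0.1,0.1,16],[-0.1,0.1,16.8],[-0.1,0.1,17.1],[-0.1,0.1,17.1],[-0.1,0.1,17.1]], "roll": [0,0,0,0,0,0,0,0,0]}}

```text
time_s: 17.6
position: [518.5, -46.1, 60.9]
orientation: [179.9, 0.1, 102.4]
ft_force: [-0.4, 0.1, -0.0]
grip_width: 0.75
grasp_force: 0.0
```

{"fn": "send_rows", "kwargs": {"delta_pos": [[0,0,0],[0,0,0],[0,0,0],[0,0,0],[0,0,0],[0,0,0]], "roll": [0,0,0,0,0,0], "jaw": -1, "force": 30}}

```text
time_s: 18.2
position: [518.3, -46.4, 60.8]
orientation: [179.9, 0.1, 102.4]
ft_force: [-0.8, 0.8, 6.5]
grip_width: 0.512
grasp_force: 32.1
```

{"fn": "send_rows", "kwargs": {"delta_pos": [[0,0,-0.5],[0,0,-2],[0,0,-5],[0,0,-9],[0,0,-13],[0,0,-16],[0,0,-17],[0,0,-17]], "roll": [0,0,0,0,0,0,0,0]}}

```text
time_s: 19.0
position: [518.1, -46.3, 230.9]
orientation: [179.9, 0.1, 102.4]
ft_force: [-0.7, -0.9, -1.4]
grip_width: 0.511
grasp_force: 31.2
```

```bash
python3 -c "
from h import *
go(599.3,298.5,230,80)"
```

```text
at [518.1 -46.3 230.9] [1.7986e+02 8.0000e-02 1.0239e+02] t 19.0 delta_cm [31.94 15.33  0.08] roll 22.39
```

{"fn": "send_rows", "kwargs": {"delta_pos": [[2,1,0],[5.5,2.6,0],[9.5,4.5,0],[13.5,6.5,0],[17.5,8.4,0],[21.5,10.3,0],[25.5,12.2,0],[29,13.9,0],[31.2,15,0],[31.9,15.3,0],[31.9,15.3,0],[31.9,15.3,0]], "roll": [2,5,8,11,14,17,20,22,22.4,22.4,22.4,22.4]}}

```text
time_s: 20.2
position: [597.7, 297.1, 227.9]
orientation: [-179.9, 0.1, 80.0]
ft_force: [0.9, -0.1, -1.1]
grip_width: 0.508
grasp_force: 31.2
```

```bash
python3 -c "
from h import *
go(599.3,298.5,52.8,80)"
```

```text
at [597.7 297.1 227.9] [-1.7986e+02  1.0000e-01  7.9980e+01] t 20.2 delta_cm [ 0.2   0.17 17.51] roll -0.02
```

{"fn": "send_rows", "kwargs": {"delta_pos": [[0.1,0.1,3],[0.1,0.1,7],[0.1,0.1,11],[0.1,0.1,14],[0.1,0.1,16],[0.1,0.1,17],[0.1,0.1,17.3],[0.1,0.1,17.5],[0.1,0.1,17.6],[0.1,0.1,17.6],[0.1,0.1,17.6]], "roll": [0,0,0,0,0,0,0,0,0,0,0]}}

```text
time_s: 21.3
position: [600.1, 299.3, 54.7]
orientation: [179.9, -0.0, 80.0]
ft_force: [-0.0, 0.0, -1.4]
grip_width: 0.505
grasp_force: 31.2
```

{"fn": "send_rows", "kwargs": {"delta_pos": [[0,0,0.1],[0,0,0.15],[0,0,0.2],[0,0,0.22],[0,0,0.22]], "roll": [0,0,0,0,0]}}

```text
time_s: 21.8
position: [599.9, 299.3, 52.9]
orientation: [180.0, -0.0, 80.0]
ft_force: [-2.6, -0.6, 6.1]
grip_width: 0.508
grasp_force: 32.3
```

{"fn": "send_rows", "kwargs": {"delta_pos": [[0,0,0],[0,0,0],[0,0,0],[0,0,0],[0,0,-2],[0,0,-6],[0,0,-11],[0,0,-15],[0,0,-18],[0,0,-18],[0,0,-18]], "roll": [0,0,0,0,0,0,0,0,0,0,0], "jaw": 0.5}}

```text
time_s: 22.9
position: [599.9, 299.2, 232.3]
orientation: [179.9, -0.0, 80.0]
ft_force: [0.1, -0.6, -0.7]
grip_width: 0.748
grasp_force: 0.0
```

```bash
python3 -c "
from h import *
c=cam('wrist'); save(c,'w5.png',k=1.5)
go(530,75,230,102.4)"
```

```text
at [599.1 299.  230.6] [-1.7994e+02  3.0000e-02  8.0000e+01] t 22.9 delta_cm [-23.26  -2.92   0.07] roll -22.4
```

View pics/w5.png

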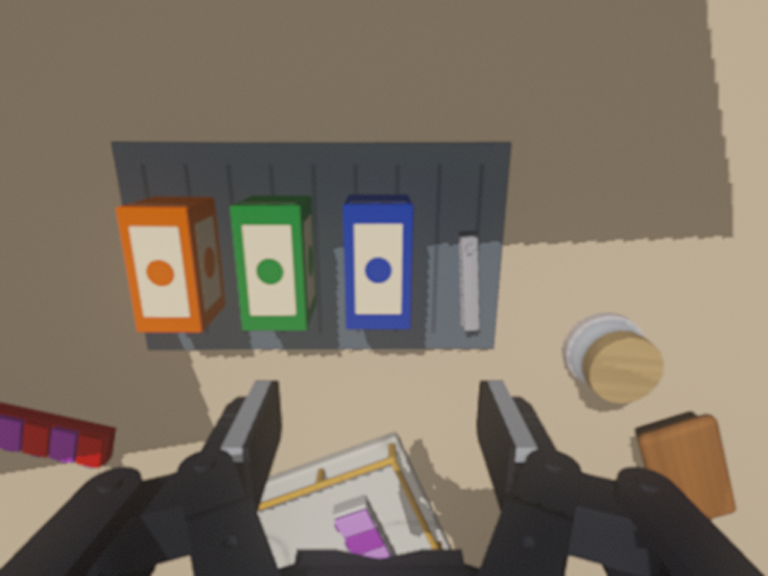

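All three boxes stand on the mat at (160,268), (270,268) and (378,265), and the clipper at (469,283) is untouched. Next, the organiser.

{"fn": "send_rows", "kwargs": {"delta_pos": [[-2,0.1,0],[-6,0.3,0],[-10.5,0.4,0],[-15,0.6,0],[-19.5,0.8,0],[-24,1,0],[-27.5,1.1,0],[-29,1.2,0],[-29,1.2,0],[-29,1.2,0],[-29,1.2,0]], "roll": [-2,-5,-8,-11,-14,-17,-20,-22,-22.4,-22.4,-22.4], "jaw": 0.2}}

```text
time_s: 24.05
position: [560.7, 12.5, 230.5]
orientation: [-179.9, -0.1, 102.4]
ft_force: [-0.7, 0.8, 0.7]
grip_width: 0.596
grasp_force: 0.0
```

```bash
python3 -c "
from h import *
c=cam('wrist')
rect(c,(135,60,90),(165,255,255),(180,100,400,300),32,'org',9)
go(552,13.5,35.5,102.5)"
```

```text
org px [245. 167.] ctr [552.3  13. ] size [ 30.9 145.1] short-axis yaw 12.7
at [560.8  12.6 230.8] [-1.7994e+02 -4.0000e-02  1.0245e+02] t 24.1 delta_cm [ 0.27 -0.82 19.53] roll -0.05
```

{"fn": "send_rows", "kwargs": {"delta_pos": [[0.1,-0.4,3],[0.2,-0.8,7],[0.3,-0.9,11],[0.3,-0.9,14],[0.3,-0.9,16.5],[0.3,-0.9,18.2],[0.3,-0.9,19],[0.3,-0.9,19.4],[0.3,-0.9,19.4],[0.3,-0.9,19.4]], "roll": [0,0,0,0,0,0,0,0,0,0]}}

```text
time_s: 25.1
position: [552.4, 12.5, 38.4]
orientation: [179.9, 0.0, 102.4]
ft_force: [-0.3, 0.7, 0.4]
grip_width: 0.599
grasp_force: 0.0
```

```bash
python3 -c "
from h import *
go(552.2,13.2,35,102.5); print(manip.get_obs()['ft_force'])"
```

```text
at [552.4  12.5  38.4] [1.7991e+02 4.0000e-02 1.0241e+02] t 25.1 delta_cm [ 0.07 -0.01  0.34] roll -0.09
[-0.28052783  0.70000176  0.38001172]
```

{"fn": "send_rows", "kwargs": {"delta_pos": [[0,0,0.1],[0,0,0.25],[0,0,0.25],[0,0,0.25]], "roll": [0,0,0,0]}}

```text
time_s: 25.5
position: [551.6, 12.4, 35.1]
orientation: [180.0, 0.0, 102.4]
ft_force: [-0.1, -0.3, -0.4]
grip_width: 0.6
grasp_force: 0.0
```

{"fn": "send_rows", "kwargs": {"delta_pos": [[0,0,0],[0,0,0],[0,0,0],[0,0,0],[0,0,0],[0,0,0]], "roll": [0,0,0,0,0,0], "jaw": -1, "force": 30}}

```text
time_s: 26.1
position: [551.8, 12.4, 35.1]
orientation: [180.0, 0.0, 102.4]
ft_force: [-0.4, -0.4, 2.2]
grip_width: 0.365
grasp_force: 30.9
```

{"fn": "send_rows", "kwargs": {"delta_pos": [[0,0,-0.5],[0,0,-2],[0,0,-5],[0,0,-9],[0,0,-13],[0,0,-16],[0,0,-19],[0,0,-20],[0,0,-20]], "roll": [0,0,0,0,0,0,0,0,0]}}

```text
time_s: 27.0
position: [552.4, 12.3, 237.0]
orientation: [179.8, 0.1, 102.4]
ft_force: [-0.2, -0.6, -1.0]
grip_width: 0.367
grasp_force: 30.5
```

```bash
python3 -c "
from h import *
go(517,-240,280,84.8)"
```

```text
at [552.4  12.3 237. ] [1.7979e+02 9.0000e-02 1.0240e+02] t 27.0 delta_cm [-23.89  -8.86  -4.29] roll 17.6
```

{"fn": "send_rows", "kwargs": {"delta_pos": [[-1.5,-0.6,-0.5],[-4.5,-1.7,-1.5],[-8,-3,-3],[-12,-4.5,-4.3],[-15.5,-5.7,-4.3],[-19,-7,-4.3],[-22,-8.2,-4.3],[-23.6,-8.8,-4.3],[-23.9,-8.9,-4.3],[-23.9,-8.9,-4.3],[-23.9,-8.9,-4.3]], "roll": [1.5,4,6.5,9,11.5,14,16,17.2,17.6,17.6,17.6]}}

```text
time_s: 28.1
position: [516.1, -238.7, 277.4]
orientation: [-180.0, -0.1, 84.9]
ft_force: [0.2, 0.1, -1.3]
grip_width: 0.367
grasp_force: 30.5
```

```bash
python3 -c "
from h import *
import pickle
c=cam('wrist'); pickle.dump(c,open('w6.pkl','wb')); save(c,'w6.png',k=1.5)
rect(c,(95,100,60),(115,255,255),(0,0,512,384),18,'dish')
go(517,-300,200,84.8)"
```

```text
dish px [494. 107.] ctr [ 792.9 -201.5] size [43.1 55. ] short-axis yaw 10.0
at [ 516.2 -238.6  277.7] [-1.7998e+02 -4.0000e-02  8.4910e+01] t 28.1 delta_cm [-6.12  0.62  7.76] roll 0.11
```

View pics/w6.png

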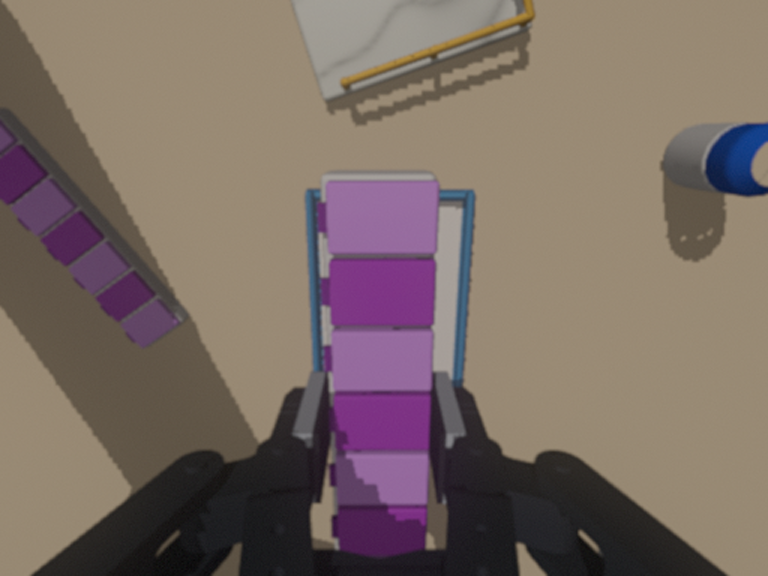

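The dish's far corners are at (307,192) and (474,192). I'll combine them with the four corners in w0: (371,357), (492,393), (428,541) and (320,514).

```bash
python3 -c "
from h import *
import pickle
c=pickle.load(open('w0.pkl','rb'))
P=np.array([onz(c,np.array(u)/1.5,18) for u in((371,357),(492,393),(428,541),(320,514))]); print('w0',P.mean(0),[np.linalg.norm(P[i]-P[i-1]).round() for i in range(4)])
c=pickle.load(open('w6.pkl','rb'))
a,b=[onz(c,np.array(u)/1.5,18) for u in((306.5,191),(474.5,192))]
for l,r in (((316,360),(462,360)),((310,230),(472,230))): print(onz(c,np.array(l)/1.5,18),onz(c,np.array(r)/1.5,18))
e=(b-a)/np.linalg.norm(b-a); yaw=np.degrees(np.arctan2(e[1],e[0])); t=np.radians(-5.2); ey=np.array([-np.sin(t),np.cos(t)])
print(a,b,np.linalg.norm(b-a),yaw,(a+b)/2-103*ey)
"
```

```text
w0 [ 519.3684002  -293.58052663] [np.float64(205.0), np.float64(131.0), np.float64(203.0), np.float64(130.0)]
[ 451.33917461 -338.53437944] [ 580.35861503 -349.95258078]
[ 461.73719329 -222.60406469] [ 592.17171823 -234.22765185]
[ 463.20910335 -191.68692852] [ 594.84785826 -204.21335849] 132.2334044068674 -5.435762269173438 [ 519.69332504 -300.52623656]
```

```bash
python3 -c "
from h import *
go(519,-299,100,84.6); go(519,-299,30.5,84.6)"
```

```text
at [ 516.2 -238.6  277.7] [-1.7998e+02 -4.0000e-02  8.4910e+01] t 28.1 delta_cm [-6.    0.82 17.76] roll 0.31
at [ 516.2 -238.6  277.7] [-1.7998e+02 -4.0000e-02  8.4910e+01] t 28.1 delta_cm [-6.01  0.82 24.71] roll 0.31
```

{"fn": "send_rows", "kwargs": {"delta_pos": [[-2,0.3,2],[-4,0.6,5],[-6,0.8,9],[-6,0.8,13],[-6,0.8,17],[-6,0.8,20],[-6,0.8,22],[-6,0.8,23.2],[-6,0.8,24],[-6,0.8,24.3],[-6,0.8,24.4],[-6,0.8,24.4]], "roll": [0.3,0.3,0.3,0.3,0.3,0.3,0.3,0.3,0.3,0.3,0.3,0.3]}}

```text
time_s: 29.35
position: [519.1, -301.0, 35.0]
orientation: [179.9, 0.1, 84.5]
ft_force: [-0.4, -0.1, -1.1]
grip_width: 0.369
grasp_force: 30.5
```

{"fn": "send_rows", "kwargs": {"delta_pos": [[0,0,0],[0,0,0]], "roll": [0,0]}}

```text
time_s: 29.55
position: [518.9, -301.0, 34.7]
orientation: [179.9, 0.0, 84.5]
ft_force: [-1.0, -0.1, -0.7]
grip_width: 0.365
grasp_force: 30.5
```

{"fn": "send_rows", "kwargs": {"delta_pos": [[0.1,0,0.1],[0.1,0,0.2],[0.1,0,0.3],[0.1,0,0.38],[0.1,0,0.42],[0.1,0,0.42],[0.1,0,0.42]], "roll": [0,0,0,0,0,0,0]}}

```text
time_s: 30.25
position: [518.5, -299.6, 30.2]
orientation: [-180.0, -0.0, 84.5]
ft_force: [-2.5, 0.7, 5.1]
grip_width: 0.367
grasp_force: 31.2
```

Contact is felt at the expected height, so I'll release gently and rise.

{"fn": "send_rows", "kwargs": {"delta_pos": [[0,0,0],[0,0,0],[0,0,0],[0,0,0],[0,0,-1],[0,0,-4],[0,0,-9],[0,0,-14],[0,0,-19],[0,0,-22],[0,0,-22],[0,0,-22]], "roll": [0,0,0,0,0,0,0,0,0,0,0,0], "jaw": 0.2}}

```text
time_s: 31.45
position: [518.8, -299.7, 251.0]
orientation: [179.9, 0.1, 84.5]
ft_force: [-0.3, 0.1, -0.8]
grip_width: 0.602
grasp_force: 0.0
```

{"fn": "send_rows", "kwargs": {"delta_pos": [[3,0,-2],[6,0,-3],[8,0,-4],[8,0,-4],[8,0,-4]], "roll": [0,0,0,0,0], "jaw": 0.5}}

```text
time_s: 31.95
position: [525.8, -219.5, 288.2]
orientation: [-179.9, -0.0, 84.5]
ft_force: [0.3, -0.7, -0.6]
grip_width: 0.748
grasp_force: 0.0
```

```bash
python3 -c "
from h import *
import pickle
c=cam('wrist'); pickle.dump(c,open('w7.pkl','wb')); save(c,'w7.png',k=1.5)
rect(c,(135,60,70),(165,255,255),(200,100,330,384),27,'org',9)
rect(c,(95,100,60),(115,255,255),(190,90,330,384),18,'dish')
go(530,310,250,80)"
```

```text
org px [254. 218.] ctr [ 518.9 -298.2] size [ 31. 143.] short-axis yaw -5.3
dish px [254. 211.] ctr [ 519.1 -298. ] size [131.8 203.8] short-axis yaw -5.3
at [ 525.6 -220.1  288. ] [-1.7986e+02 -5.0000e-02  8.4500e+01] t 32.0 delta_cm [52.8  -4.63  3.86] roll 4.5
```

View pics/w7.png

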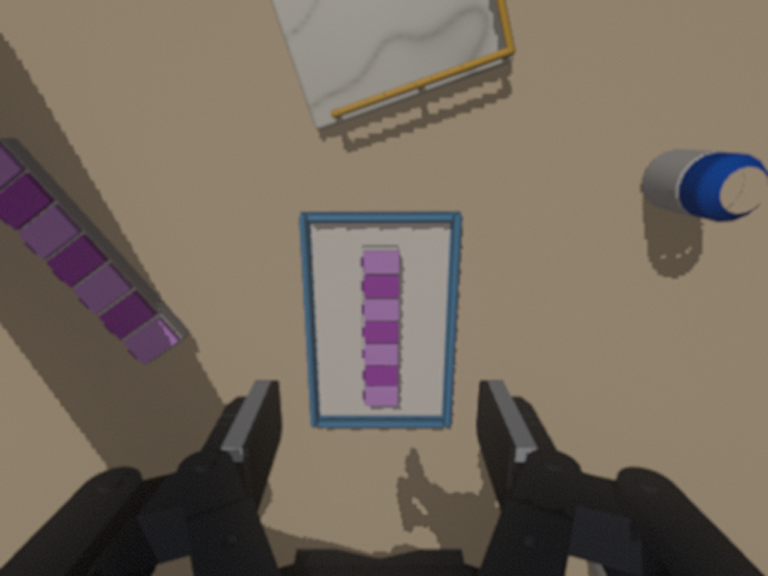

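The organiser is in the middle of the dish, within 1 mm and aligned. Now I'll return green, re-gripping it in the same TCP pose I released it from.

{"fn": "send_rows", "kwargs": {"delta_pos": [[4,-0.4,0],[9,-0.8,1],[14,-1.2,2],[19,-1.6,3],[24,-2.1,4],[29,-2.5,4],[34,-3,4],[39,-3.4,4],[44,-3.8,4],[48.5,-4.2,4],[51.5,-4.5,4],[52.9,-4.6,4]], "roll": [0.5,1,1.5,2,2.5,3,3.5,4,4.5,4.5,4.5,4.5]}}

```text
time_s: 33.2
position: [530.8, 312.8, 248.0]
orientation: [-179.9, 0.1, 80.1]
ft_force: [0.6, -0.3, -0.4]
grip_width: 0.747
grasp_force: 0.0
```

{"fn": "send_rows", "kwargs": {"delta_pos": [[0,0,0],[0,0,0],[0,0,0],[0,0,0]], "roll": [0,0,0,0]}}

```text
time_s: 33.6
position: [531.7, 309.4, 249.8]
orientation: [180.0, 0.0, 79.9]
ft_force: [0.4, 0.0, 0.0]
grip_width: 0.748
grasp_force: 0.0
```

```bash
python3 -c "
from h import *
go(531,311.9,150,80); go(531,311.9,51.9,80)"
```

```text
at [531.7 309.4 249.8] [1.7999e+02 1.0000e-02 7.9870e+01] t 33.6 delta_cm [ 0.23 -0.11  9.98] roll -0.13
at [531.7 309.4 249.8] [1.7999e+02 1.0000e-02 7.9870e+01] t 33.6 delta_cm [ 0.24 -0.11 19.79] roll -0.13
```

{"fn": "send_rows", "kwargs": {"delta_pos": [[0.2,-0.1,3],[0.2,-0.1,6],[0.2,-0.1,9],[0.2,-0.1,12],[0.2,-0.1,15],[0.2,-0.1,17.5],[0.2,-0.1,19],[0.2,-0.1,19.7],[0.2,-0.1,19.8],[0.2,-0.1,19.8],[0.2,-0.1,19.8]], "roll": [0,0,0,0,0,0,0,0,0,0,0], "jaw": 0.3}}

```text
time_s: 34.7
position: [531.6, 313.5, 53.3]
orientation: [179.9, -0.1, 80.0]
ft_force: [-0.3, -0.0, 0.1]
grip_width: 0.652
grasp_force: 0.0
```

{"fn": "send_rows", "kwargs": {"delta_pos": [[0,0,0],[0,0,0],[0,0,0],[0,0,0],[0,0,0],[0,0,0]], "roll": [0,0,0,0,0,0], "jaw": -1, "force": 30}}

```text
time_s: 35.3
position: [531.4, 313.5, 53.2]
orientation: [179.9, -0.1, 80.0]
ft_force: [-1.6, -0.3, 5.6]
grip_width: 0.506
grasp_force: 32.1
```

{"fn": "send_rows", "kwargs": {"delta_pos": [[0,0,-0.5],[0,0,-2],[0,0,-5],[0,0,-9],[0,0,-13],[0,0,-16],[0,0,-17.5],[0,0,-17.5],[0,0,-17.5]], "roll": [0,0,0,0,0,0,0,0,0]}}

```text
time_s: 36.2
position: [529.9, 312.9, 225.5]
orientation: [-179.9, 0.0, 80.0]
ft_force: [0.5, -0.4, -2.9]
grip_width: 0.507
grasp_force: 31.3
```

```bash
python3 -c "
from h import *
go(497.6,44.5,230,102.4)"
```

```text
at [529.9 312.9 225.5] [-1.7992e+02  5.0000e-02  7.9990e+01] t 36.2 delta_cm [-26.99   1.48  -0.43] roll -22.41
```

{"fn": "send_rows", "kwargs": {"delta_pos": [[-2,0.1,0],[-5,0.3,0],[-9,0.5,0],[-13,0.7,0],[-17,0.9,0],[-21,1.1,0],[-24.5,1.3,0],[-26.3,1.5,0],[-26.9,1.5,0],[-26.9,1.5,0],[-26.9,1.5,0],[-26.9,1.5,0]], "roll": [-2,-5,-8,-11,-14,-17,-20,-22,-22.4,-22.4,-22.4,-22.4]}}

```text
time_s: 37.4
position: [498.4, 46.7, 226.3]
orientation: [-180.0, -0.0, 102.4]
ft_force: [0.5, 0.1, -1.1]
grip_width: 0.509
grasp_force: 31.2
```

```bash
python3 -c "
from h import *
go(497.3,46,61.2,102.4)"
```

```text
at [498.4  46.7 226.3] [-1.7996e+02 -3.0000e-02  1.0245e+02] t 37.4 delta_cm [-0.06 -0.11 16.51] roll 0.05
```

{"fn": "send_rows", "kwargs": {"delta_pos": [[-0.1,-0.2,3],[-0.1,-0.2,7],[-0.1,-0.2,11],[-0.1,-0.2,14],[-0.1,-0.2,15.3],[-0.1,-0.2,15.8],[-0.1,-0.2,16],[-0.1,-0.2,16],[-0.1,-0.2,16]], "roll": [0,0,0,0,0,0,0,0,0]}}

```text
time_s: 38.3
position: [498.1, 44.1, 68.2]
orientation: [179.8, 0.1, 102.4]
ft_force: [0.6, 0.7, -1.0]
grip_width: 0.508
grasp_force: 31.2
```

```bash
python3 -c "
from h import *
go(497.3,46,61.2,102.4)"
```

```text
at [498.1  44.1  68.2] [1.7985e+02 6.0000e-02 1.0240e+02] t 38.3 delta_cm [ 0.2  -0.04  0.7 ] roll 0.0
```

{"fn": "send_rows", "kwargs": {"delta_pos": [[0.1,0,0.2],[0.2,0,0.4],[0.2,0,0.55],[0.2,0,0.65],[0.2,0,0.7],[0.2,0,0.7],[0.2,0,0.7]], "roll": [0,0,0,0,0,0,0]}}

```text
time_s: 39.0
position: [496.5, 46.2, 61.1]
orientation: [-180.0, -0.0, 102.4]
ft_force: [-7.1, 1.6, 14.5]
grip_width: 0.508
grasp_force: 33.2
```

{"fn": "send_rows", "kwargs": {"delta_pos": [[0,0,-0.05],[0,0,-0.05]], "roll": [0,0]}}

```text
time_s: 39.2
position: [496.5, 46.3, 61.1]
orientation: [-180.0, -0.0, 102.4]
ft_force: [-4.5, -0.1, 9.7]
grip_width: 0.509
grasp_force: 32.6
```

{"fn": "send_rows", "kwargs": {"delta_pos": [[0,0,0],[0,0,0],[0,0,0],[0,0,0],[0,0,-2],[0,0,-6],[0,0,-11],[0,0,-15],[0,0,-17.5],[0,0,-17.5],[0,0,-17.5]], "roll": [0,0,0,0,0,0,0,0,0,0,0], "jaw": 0.4}}

```text
time_s: 40.3
position: [496.5, 46.2, 235.4]
orientation: [180.0, 0.0, 102.4]
ft_force: [-0.0, -0.1, -1.1]
grip_width: 0.701
grasp_force: 0.0
```

```bash
python3 -c "
from h import *
import pickle
c=cam('wrist'); pickle.dump(c,open('w8.pkl','wb'))
rect(c,(10,15,100),(35,120,255),(232,140,280,236),66,'green panel',13)
go(599.9,299.3,230,80)"
```

```text
green panel px [262. 187.] ctr [503.8  39.8] size [41.5 96. ] short-axis yaw 14.0
at [495.8  46.3 234.2] [-1.7992e+02 -3.0000e-02  1.0240e+02] t 40.4 delta_cm [22.48 15.6   0.41] roll 22.4
```

```bash
python3 -c "
from h import *
import pickle
c=pickle.load(open('w8.pkl','rb'))
rect(c,(45,100,50),(85,255,255),(200,100,320,300),66,'green top',25)
rect(c,(10,15,100),(35,120,255),(241,150,272,222),66,'green panel',9)
save(c,'w8.png',(150,80,362,260),3)"
```

```text
green top px [252. 178.] ctr [496.2  48.8] size [41.4 87. ] short-axis yaw 12.4
green panel px [254. 182.] ctr [499.  46.] size [25.7 58.8] short-axis yaw 12.4
```

View pics/w8.png

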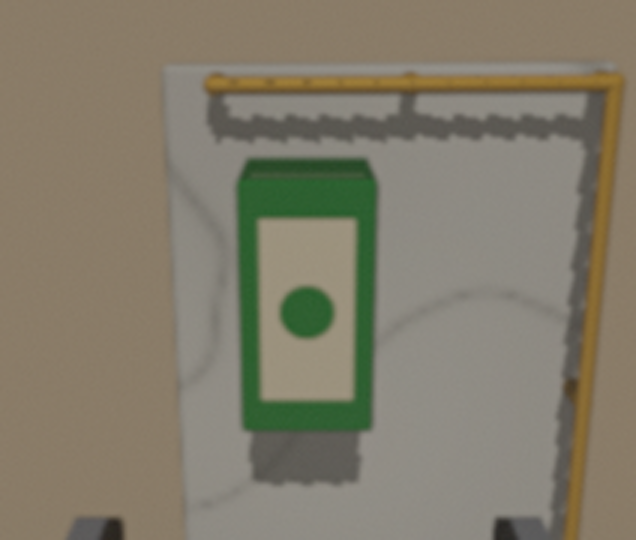

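{"fn": "send_rows", "kwargs": {"delta_pos": [[2,1.4,0],[5,3.5,0],[8.5,5.9,0],[12,8.3,0],[15.5,10.8,0],[18.5,12.9,0],[21,14.6,0],[22.2,15.4,0],[22.5,15.6,0],[22.5,15.6,0],[22.5,15.6,0],[22.5,15.6,0]], "roll": [2,5,8,11,14,17,20,22,22.4,22.4,22.4,22.4], "jaw": 0.4}}

```text
time_s: 41.55
position: [600.3, 298.4, 235.0]
orientation: [-180.0, 0.0, 80.0]
ft_force: [0.2, 0.2, 0.2]
grip_width: 0.696
grasp_force: 0.0
```

```bash
python3 -c "
from h import *
go(599.9,299.3,53.2,80)"
```

```text
at [600.3 298.4 235. ] [-1.7997e+02  3.0000e-02  7.9960e+01] t 41.5 delta_cm [ 0.09 -0.05 18.18] roll -0.04
```

Green stands back in place, aligned, at about (496, 46) mm. Its panel is at crop (307,310). Blue is next.

{"fn": "send_rows", "kwargs": {"delta_pos": [[0,0,3],[0,0,6],[0,0,9],[0,0,12],[0,0,14.5],[0,0,16.5],[0,0,17.5],[0,0,18],[0,0,18.2],[0,0,18.2]], "roll": [0,0,0,0,0,0,0,0,0,0]}}

```text
time_s: 42.55
position: [601.2, 299.5, 54.2]
orientation: [179.9, -0.0, 80.0]
ft_force: [-0.8, 0.6, 0.6]
grip_width: 0.703
grasp_force: 0.0
```

{"fn": "send_rows", "kwargs": {"delta_pos": [[0,0,0],[0,0,0],[0,0,0],[0,0,0],[0,0,0],[0,0,0]], "roll": [0,0,0,0,0,0], "jaw": -1, "force": 30}}

```text
time_s: 43.15
position: [601.3, 299.8, 54.6]
orientation: [179.9, -0.1, 80.0]
ft_force: [-0.8, 0.1, 5.7]
grip_width: 0.508
grasp_force: 33.2
```

{"fn": "send_rows", "kwargs": {"delta_pos": [[0,0,-0.5],[0,0,-2],[0,0,-5],[0,0,-9],[0,0,-13],[0,0,-16],[0,0,-17.5],[0,0,-17.5],[0,0,-17.5]], "roll": [0,0,0,0,0,0,0,0,0]}}

```text
time_s: 44.05
position: [599.8, 299.2, 226.8]
orientation: [-179.9, 0.1, 80.0]
ft_force: [-0.4, 0.2, -2.4]
grip_width: 0.509
grasp_force: 32.4
```

```bash
python3 -c "
from h import *
go(517.5,-46,230,102.4)"
```

```text
at [599.8 299.2 226.8] [-1.799e+02  5.000e-02  7.999e+01] t 44.0 delta_cm [-35.42  -2.1   -0.28] roll -22.41
```

{"fn": "send_rows", "kwargs": {"delta_pos": [[-2,-0.1,0],[-6,-0.3,0],[-10.5,-0.6,0],[-15,-0.9,0],[-19.5,-1.2,0],[-24,-1.4,0],[-28,-1.7,0],[-32,-1.9,0],[-34.5,-2.1,0],[-35.4,-2.1,0],[-35.4,-2.1,0],[-35.4,-2.1,0]], "roll": [-2,-5,-8,-11,-14,-17,-20,-22,-22.4,-22.4,-22.4,-22.4]}}

```text
time_s: 45.25
position: [518.0, -44.6, 227.1]
orientation: [-179.9, -0.1, 102.4]
ft_force: [0.6, 0.9, -1.9]
grip_width: 0.507
grasp_force: 32.3
```

{"fn": "send_rows", "kwargs": {"delta_pos": [[0,0,3],[0,0,7],[0,0,11],[0,0,13.5],[0,0,15],[0,0,15.6],[0,0,15.6],[0,0,15.6],[0,0,15.6]], "roll": [0,0,0,0,0,0,0,0,0]}}

```text
time_s: 46.15
position: [519.3, -45.5, 73.5]
orientation: [179.9, 0.1, 102.4]
ft_force: [0.2, -0.8, -0.8]
grip_width: 0.507
grasp_force: 32.3
```

```bash
python3 -c "
from h import *
go(517,-45.7,62.6,102.4)"
```

```text
at [519.3 -45.5  73.5] [1.7988e+02 6.0000e-02 1.0242e+02] t 46.1 delta_cm [ 0.03 -0.24  1.09] roll 0.02
```

{"fn": "send_rows", "kwargs": {"delta_pos": [[0,-0.1,0.2],[0,-0.2,0.4],[0,-0.2,0.6],[0,-0.2,0.8],[0,-0.2,0.95],[0,-0.2,1.05],[0,-0.2,1.05],[0,-0.2,1.05]], "roll": [0,0,0,0,0,0,0,0]}}

```text
time_s: 46.95
position: [516.3, -46.0, 62.6]
orientation: [-180.0, -0.0, 102.4]
ft_force: [-5.1, 0.9, 9.5]
grip_width: 0.509
grasp_force: 33.7
```

```bash
python3 -c "
from h import *
go(517,-45.7,62.6,102.4);print(manip.get_obs()['ft_force'])"
```

```text
at [516.3 -46.   62.6] [-179.97   -0.    102.4 ] t 47.0 delta_cm [0.02 0.07 0.  ] roll 0.0
[-5.08963896  0.87048142  9.50521746]
```

{"fn": "send_rows", "kwargs": {"delta_pos": [[0,0,0],[0,0,0],[0,0,0],[0,0,0],[0,0,-2],[0,0,-6],[0,0,-11],[0,0,-15],[0,0,-17.5],[0,0,-17.5],[0,0,-17.5]], "roll": [0,0,0,0,0,0,0,0,0,0,0], "jaw": 0.4}}

```text
time_s: 48.05
position: [516.4, -46.0, 236.9]
orientation: [180.0, 0.0, 102.4]
ft_force: [-0.8, 0.4, -0.9]
grip_width: 0.698
grasp_force: 0.0
```

```bash
python3 -c "
from h import *
go(462,324.8,235,80)"
```

```text
at [516.4 -46.  236.9] [1.7996e+02 2.0000e-02 1.0240e+02] t 48.0 delta_cm [37.38  2.64  0.17] roll 22.4
```

{"fn": "send_rows", "kwargs": {"delta_pos": [[3,0.2,0],[7,0.5,0],[11.5,0.8,0],[16,1.1,0],[20.5,1.4,0],[25,1.7,0],[29.5,2.1,0],[33.5,2.4,0],[36.5,2.6,0],[37.4,2.6,0],[37.4,2.6,0],[37.4,2.6,0]], "roll": [2,5,8,11,14,17,20,22,22.4,22.4,22.4,22.4]}}

```text
time_s: 49.25
position: [461.2, 323.8, 235.5]
orientation: [-179.9, 0.1, 80.0]
ft_force: [-0.2, 0.5, 0.2]
grip_width: 0.7
grasp_force: 0.0
```

```bash
python3 -c "
from h import *
go(462,324.8,36.6,80)"
```

```text
at [461.2 323.8 235.5] [-1.7991e+02  1.0000e-01  7.9990e+01] t 49.2 delta_cm [ 0.14  0.1  19.89] roll -0.01
```

{"fn": "send_rows", "kwargs": {"delta_pos": [[0.1,0,3],[0.1,0,6],[0.1,0,9.5],[0.1,0,13],[0.1,0,16],[0.1,0,18],[0.1,0,19],[0.1,0,19.6],[0.1,0,19.8],[0.1,0,19.8]], "roll": [0,0,0,0,0,0,0,0,0,0]}}

```text
time_s: 50.25
position: [462.4, 325.9, 39.5]
orientation: [179.9, -0.0, 80.0]
ft_force: [0.2, -0.0, 0.2]
grip_width: 0.698
grasp_force: 0.0
```

{"fn": "send_rows", "kwargs": {"delta_pos": [[0,0,0],[0,0,0],[0,0,0],[0,0,0],[0,0,0],[0,0,0]], "roll": [0,0,0,0,0,0], "jaw": -1, "force": 30}}

```text
time_s: 50.85
position: [462.5, 326.3, 40.0]
orientation: [179.9, -0.1, 80.0]
ft_force: [-0.1, -0.3, 6.4]
grip_width: 0.513
grasp_force: 32.4
```

{"fn": "send_rows", "kwargs": {"delta_pos": [[0,0,-0.5],[0,0,-2],[0,0,-5],[0,0,-9],[0,0,-13],[0,0,-17],[0,0,-20],[0,0,-21],[0,0,-21],[0,0,-21]], "roll": [0,0,0,0,0,0,0,0,0,0]}}

```text
time_s: 51.85
position: [460.7, 325.5, 247.1]
orientation: [-179.9, 0.1, 80.0]
ft_force: [-0.4, -0.7, -2.6]
grip_width: 0.508
grasp_force: 31.7
```

```bash
python3 -c "
from h import *
go(507,2,245,102.4)"
```

```text
at [460.7 325.5 247.1] [-1.7988e+02  8.0000e-02  8.0000e+01] t 51.9 delta_cm [-31.05  10.18   0.23] roll -22.4
```

{"fn": "send_rows", "kwargs": {"delta_pos": [[-2,0.6,0],[-5,1.6,0],[-9,2.9,0],[-13,4.2,0],[-17,5.5,0],[-21,6.8,0],[-25,8.1,0],[-28.5,9.3,0],[-30.3,9.9,0],[-30.9,10.1,0],[-30.9,10.1,0],[-30.9,10.1,0]], "roll": [-2,-5,-8,-11,-14,-17,-20,-22,-22.4,-22.4,-22.4,-22.4]}}

```text
time_s: 53.05
position: [506.8, 5.1, 247.6]
orientation: [-179.9, -0.1, 102.4]
ft_force: [-0.1, 1.2, -1.9]
grip_width: 0.508
grasp_force: 31.6
```

{"fn": "send_rows", "kwargs": {"delta_pos": [[0,0,3],[0,0,6],[0,0,9],[0,0,11],[0,0,12],[0,0,12.5],[0,0,12.5],[0,0,12.5],[0,0,12.5]], "roll": [0,0,0,0,0,0,0,0,0]}}

```text
time_s: 53.95
position: [508.3, 3.9, 124.9]
orientation: [179.9, 0.1, 102.4]
ft_force: [0.5, 0.4, -1.6]
grip_width: 0.516
grasp_force: 31.6
```

```bash
python3 -c "
from h import *
go(506,3.5,102,102.4)"
```

```text
at [508.3   3.9 124.9] [1.7988e+02 6.0000e-02 1.0240e+02] t 54.0 delta_cm [ 0.01 -0.24  2.29] roll 0.0
```

{"fn": "send_rows", "kwargs": {"delta_pos": [[0,-0.1,0.6],[0,-0.1,1.2],[0,-0.1,1.6],[0,-0.1,1.85],[0,-0.1,2.0],[0,-0.1,2.1],[0,-0.1,2.1],[0,-0.1,2.1]], "roll": [0,0,0,0,0,0,0,0]}}

```text
time_s: 54.75
position: [506.6, 3.8, 102.9]
orientation: [180.0, 0.0, 102.4]
ft_force: [0.0, 0.0, -2.0]
grip_width: 0.516
grasp_force: 31.6
```

```bash
python3 -c "
from h import *
go(506,3.5,102,102.4);print(manip.get_obs()['ft_force'])"
```

```text
at [506.6   3.8 102.9] [1.7999e+02 1.0000e-02 1.0240e+02] t 54.8 delta_cm [-0.02 -0.06  0.09] roll -0.0
[ 7.63090546e-03  1.98398786e-03 -2.01975548e+00]
```

{"fn": "send_rows", "kwargs": {"delta_pos": [[0,0,0.05],[0,0,0.1],[0,0,0.1],[0,0,0.1]], "roll": [0,0,0,0]}}

```text
time_s: 55.15
position: [506.7, 3.8, 102.0]
orientation: [180.0, 0.0, 102.4]
ft_force: [-0.1, -0.3, 1.8]
grip_width: 0.512
grasp_force: 31.8
```

{"fn": "send_rows", "kwargs": {"delta_pos": [[0,0,0],[0,0,0],[0,0,0],[0,0,0],[0,0,-1],[0,0,-4],[0,0,-9],[0,0,-14],[0,0,-18],[0,0,-20],[0,0,-20]], "roll": [0,0,0,0,0,0,0,0,0,0,0], "jaw": 0.4}}

```text
time_s: 56.25
position: [508.3, 3.5, 306.6]
orientation: [179.6, 0.2, 102.4]
ft_force: [0.2, -0.4, -1.0]
grip_width: 0.697
grasp_force: 0.0
```

{"fn": "send_rows", "kwargs": {"delta_pos": [[1,-4,0],[3,-7,-2],[5,-9,-3],[5,-9,-3],[5,-9,-3],[5,-9,-3]], "roll": [0,0,0,0,0,0]}}

```text
time_s: 56.85
position: [408.0, 33.1, 330.8]
orientation: [-179.9, -0.0, 102.4]
ft_force: [-0.7, -0.1, -0.2]
grip_width: 0.698
grasp_force: 0.0
```

```bash
python3 -c "
from h import *
import pickle
c=cam('wrist'); pickle.dump(c,open('w9.pkl','wb')); save(c,'w9.png',k=1.5)
c=cam('scene'); pickle.dump(c,open('s9.pkl','wb'))"
```

```text
(no output)
```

View pics/w9.png

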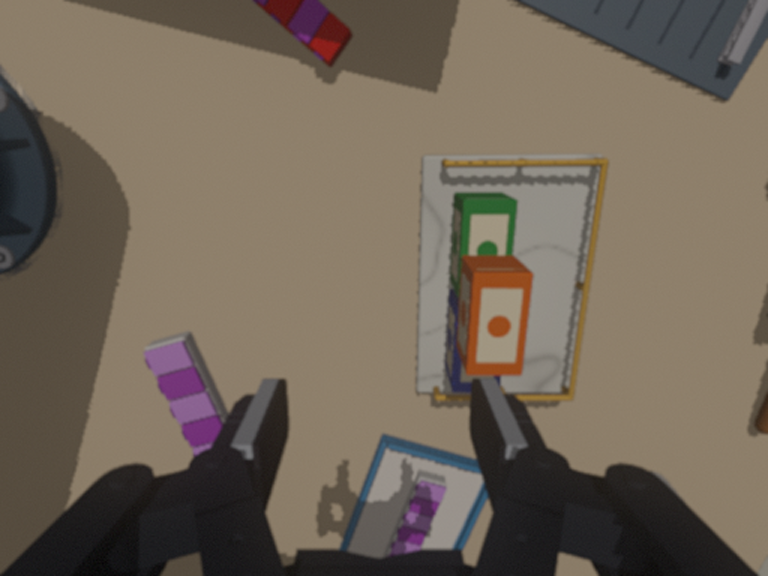

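The stack stands: orange at (499,325) laps over green at (488,230) and blue below. I'll check its pose with the same routine and compare the scene view with the start.

```bash
python3 -c "
from h import *
import pickle
c=pickle.load(open('w9.pkl','rb'))
rect(c,(10,20,120),(35,110,255),(315,188,352,245),120,'orange panel',9)
print('blue end corner', onz(c,np.array((452,389))/1.5,66))
a=pickle.load(open('scene0.pkl','rb'));b=pickle.load(open('s9.pkl','rb'))
H=lambda c:cv2.cvtColor(c['pixels'],cv2.COLOR_RGB2HSV)
for n,lo,hi in(('orange',(4,170,120),(13,255,255)),('green',(50,120,50),(80,255,255)),('blue',(112,130,40),(125,255,255))):
  for c in(a,b):
    m=cv2.inRange(H(c),lo,hi); m[:150]=0; m[220:]=0; m[:,:215]=0; m[:,310:]=0
    print(n,np.argwhere(m)[:,::-1].mean(0).round(1),(m>0).sum())
p=np.hstack([x['pixels'][150:240,190:320,::-1] for x in(a,b)]); cv2.imwrite('pics/cmp.png',cv2.resize(p,None,fx=3,fy=3))"
```

```text
orange panel px [335. 219.] ctr [511.5  -0. ] size [38.2 66. ] short-axis yaw 16.2
blue end corner [503.81849944 -86.73196788]
orange [270.3 173.8] 181
orange [270. 174.] 183
green [285.4 198.5] 209
green [285.3 198.6] 205
blue [245.6 188.4] 194
blue [245.9 189.1] 195
```

View pics/cmp.png

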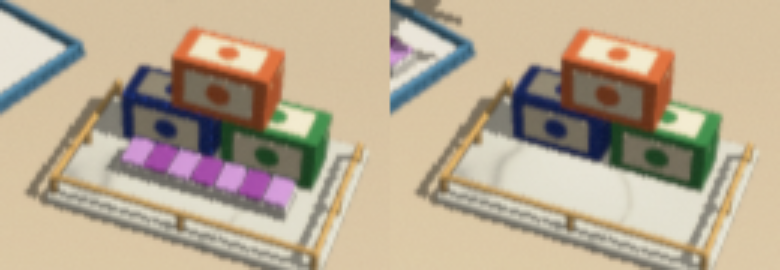

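In the before and after crops, each box is within a pixel (about 2 mm) of its start, and orange rests level on both. Handing in.

```bash
python3 -c "
from h import *
print(manip.close_job())"
```

```text
the job is handed in; nothing more can be done
None
```

The job is handed in at about 57 s: the organiser lies centred in the dish, lids up, and all three boxes are back on the tray within about 2 mm of where they stood; the verdict was not shown.

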